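Show a loose bearing ball to the inspection camera

ROBOT

A 7-joint arm with a two-finger parallel gripper is mounted at the origin on the work surface. World frame = base frame: x ahead of the robot, y to its left, z up, the work surface at z = 0. Lengths are in m, angles in rad, forces in N, time in s.
With the tool pointing down it reaches from about 0.425 to 0.875 m from the base axis. Payload 4.7 kg.
Tool frame: the origin (TCP) lies midway between the tips of the shut fingers; the grasp point (between the pads) lies 19 mm behind it; z points along the fingers, y is the direction in which the jaws open and shut (so a half turn about z gives the same grasp; the last joint's range is limited). The gripper opens to 87 mm and grips with 3 to 60 N. Pads are 19 mm wide; open, the fingers measure 117 mm over their backs; the gripper's body (75 mm by 190 mm) begins 51 mm behind the grasp point.
Start: joints at [1.197, 0.321, -0.07, 1.45, 0.023, 1.371, -0.057], TCP at [0.246, -0.602, 0.223] pointing down, gripper open.
Joint ranges: [-2.86, 2.86], [-0.3, 2.09], [-1.38, 1.24], [0.06, 2.45], [-1.56, 4.7], [0.09, 2.05], [-2.69, 2.69]. Speed limits (rad/s): [2.57, 2.57, 3.14, 3.14, 3.14, 3.14, 3.14].

INTERFACE

Orientations are given as a rotation vector (axis times angle).
In Python, from bench import get_state, eyes, job gives the robot as it stands. The module is installed in compiled form; this text tells all that it offers.
- The arm moves only by the shell command python3 -m jog 'ROWS' [FORCE]. ROWS is JSON, a list that holds one entry, the list of rows, each a list of 5 numbers: the opening, from 0 (shut) to 1 (fully open), then the shift along the tool's x, y, z in units of 40 mm (1.0 is 40 mm), then the turn about the tool's z in units of 5 degrees (1.0 is 5 degrees). In form: [[[jaw, dx, dy, dz, turn], ...]]. A call has 1 to 10 rows; each row shifts and turns the commanded pose from where the row before left it, along the tool's axes as they then stand; what a row does not reach is not made up. A row lasts 1/8 s, in which the tool goes at most 62.5 mm and 10.7 degrees, less where a joint would pass 70% of its speed; a pose out of reach is approached as far as the arm can. A call is refused whole if a number of a shift passes 1 or a number of a turn 1, either way. A call with a gripper value outside its range is refused whole. The fingers move at their own pace and stop on an object; FORCE is the grip in N (left out, the last holds). Time passes only in rows, so rows that do not move let the fingers close. It gives the time, the measured TCP pose, the force and the opening at its end, in the units of the state.
- get_state(): the state, without advancing time (a new reading comes with each control period).
- eyes.get_image(name): name is "scene" or "top" or "wrist"; returns (picture, depth): 420x560x3 uint8, red, green, blue; 420x560 float32, m along the optical axis (not along the pixel's ray), 0 where there is no reading.
- eyes.camera_params(name): a dict with "camera_matrix" (3x3 intrinsics, pixels), "k1" (the pictures are not rectified: a ray, as slopes to the right and down, at radius r is drawn at 1 + k1 r^2 times it, then the intrinsics apply), "pose" (4x4, takes a point from camera to world coordinates); the wrist camera has in their place "mount" (4x4, takes a point from camera to tool coordinates, whose origin is the TCP and whose axes are the flange's). Camera axes: x right, y down, z forward; pixel columns grow to the right and rows downward; lengths in m; the calibration is good to about 2 mm. A picture is of the moment at which its call begins: read the wrist's pose just before it. camera_params takes no time and is no camera call.
- job.close_job(): hands the job in, once; it reports no verdict.
The state is a dict: "time": time; "joint_positions": joint angles; "qd": joint speeds; "joint_torque": joint torques, N m; "position": TCP position; "tool_rot": TCP orientation; "ft_force": force on the tool from outside, world axes, zero at the start; "torque": the same for the moment, N m; "grip_width": opening from 0.0 (shut) to 1.0 (fully open).
Only numpy, scipy, OpenCV 4.12 (cv2) and the standard library are available. Lean on these libraries where they do the work, as an engineer would, in place of code of your own. Each camera call takes 0.05 s, during which the arm holds its last target. There are 200 camera calls.

TASK

At the radio desk, check the bearing ball of a tuning dial with the little inspection camera. First turn the focus knob on top of the camera so that its white pointer stands on the long index line, and let go of it; then pick up the tray that has the loose ball by its upright tab and, without letting the ball leave its pocket or disturbing the other things on the desk, bring it in front of the lens, ball end towards the lens, the ball centred on the lens axis 50 mm from the glass. Finish while holding it there in the gripper, level and still, clear of everything else: do not put it down.

Things in the scene. Friction and masses are not known exactly. Their poses are not given: they have to be found in the camera images.
- camera_stand: inspection camera, fixed: 110 x 110 x 12 mm base, column, grey housing 100 (x) x 70 (y) mm from 70 to 130 mm above the desk, focus knob on top (to 182 mm). Origin at the centre of the base's underside, straight below the knob's axis; z up. The lens (38 mm across) sticks out of the -x face and looks along its own -x, its axis 100 mm above the desk, its front glass at x = -85 mm.
- focus_knob (a joint): angle of the focus knob (rad), 0 to 3.2, growing clockwise seen from above. At 0 the white pointer points where the lens looks (camera's own -x); the long index line on the dial plate is at 1.60 (about the camera's own +y; other ticks are short). At q the bar lies along pi - q, counted counterclockwise from the camera's own x. It turns with about 0.03 N m and stays where it is left.
- knob_grip (a point): point to grip the focus knob: on its axis, 170 mm above the desk. The bar is 42 mm long, 14 mm wide and 38 mm high (145 to 182 mm above the desk), on a disc 42 mm across. Its frame turns with the knob: own x along the bar, the pointer at the -x end.
- view_point (a point): the point in front of the lens where the ball's centre is to be held: on the lens axis, 50 mm from the front glass, 100 mm above the desk. Axes as the camera's.
- tray: the aluminium tray with the ball, 112 (x) x 60 (y) mm, floor 4 mm thick, rim 9 mm high in all, about 0.14 kg. Origin at the centre of its underside; z up; own x points from the tab to the pocket end.
- tray_grip (a point): centre to grip of that tray's upright tab, 34 mm above the tray's underside, over the tray's centre. The tab is 30 mm long along the tray's x, 12 mm thick along its y, and reaches from the floor to 52 mm above the underside; grip it across its thickness. Axes as the tray's.
- pocket (a point): middle of the ball's pocket at the height of the ball's centre: 38 mm from the tray's centre along its +x, 14 mm above the underside (20 mm lower than tray_grip). The pocket is a round ring 20 mm wide inside, its rim only 2.5 mm above the tray's floor: the ball can shift about 3 mm in it and rolls out if the tray tips about 40 degrees or is jerked.
- ball_center (a point): centre of the loose steel ball, 20 mm across, 33 g, lying in the pocket of the tray.
- empty_tray: a second tray just like the first but without a ball; leave it. Origin at the centre of its underside; axes as the first tray's (own x points to its empty pocket). Either tray may be the one nearer the camera.
- cup: white paper cup 74 mm across, 90 mm high, standing; origin under its centre; leave it.
- screwdriver: screwdriver lying on the desk, about 200 mm long along its own x, less than 35 mm high; leave it.
- spare_dial: black tuning dial lying on the desk, 50 mm across, 22 mm high; origin under its centre; leave it.
- handheld: black handheld radio lying on its back, 115 x 58 x 34 mm with a 100 mm aerial along its own +x; origin under the case's centre; leave it.
Things that resemble listed ones, but are neither listed nor needed, are in the scene too. What is shaped like the cup but red or yellow is not meant. Leave any pink look-alike of the camera_stand alone.

How it is judged:
On the way, in this order (a step that is already met when the one before it is completed fails the run):
1. the focus knob's pointer stands on the index line and the fingers have let go of it (value of joint focus_knob between 1.46 and 1.74 rad and contact force between focus_knob and the fingers below 0.1 N), for 0.2 s.
2. the tray is picked up in the gripper, the ball in its pocket (contact force between tray and the fingers above 1 N and contact force between tray and camera_stand below 0.05 N and contact force between tray and empty_tray below 0.05 N and contact force between tray and cup below 0.05 N and contact force between tray and screwdriver below 0.05 N and contact force between tray and spare_dial below 0.05 N and contact force between tray and handheld below 0.05 N and height (world z) of tray above 0.03 m and distance between ball_center and pocket below 0.01 m), for 0.2 s.
At the end, for the whole second after the job is handed in: Gripper holds the tray still (<20 mm/s, <0.15 rad/s), level within 0.09 rad, underside >55 mm up, touching nothing else; ball in its pocket (within 10 mm) and within 18 mm of the view point, tab >150 mm from the knob axis along the lens axis; knob within 0.14 rad of the index (1.60) (value of joint focus_knob between 1.46 and 1.74 rad and contact force between tray and the fingers above 1 N and contact force between tray and camera_stand below 0.05 N and contact force between tray and empty_tray below 0.05 N and contact force between tray and cup below 0.05 N and contact force between tray and screwdriver below 0.05 N and contact force between tray and spare_dial below 0.05 N and contact force between tray and handheld below 0.05 N and distance between ball_center and pocket below 0.01 m and distance between ball_center and view_point below 0.018 m and x of tray_grip in the frame of camera_stand below -0.15 m and angle between tray_grip's own z axis and vertical below 0.09 rad and height (world z) of tray above 0.055 m and linear speed of tray below 0.02 m/s and angular speed of tray below 0.15 rad/s); the arm keeps its last pose, push and grip.
It fails at once if the ball leaves its pocket (distance between ball_center and pocket above 0.012 m).
It fails at once if one of the other things on the desk is shifted or knocked over (moved more than 25 mm) (distance of any of empty_tray, cup, screwdriver, spare_dial, handheld from where it was at the start of the episode above 0.025 m).
It also fails if it takes over 58 s, if anything falls off the work surface, if the arm or the gripper's body presses on something with over 40 N, if the wrist force passes 120 N, or if a joint passes its speed limit or range.

## Working session

There is one attempt and no reset: what is moved stays moved. The work goes in short steps, Python scripts to look and compute and a shell command to move; the robot and the scene stay as the last step left them, time stands still between calls to the robot, and variables do not carry over. Pictures are saved under pics/ and viewed, about 8 in all and at most 12, crops included, and the job is handed in when it is done.

```bash
mkdir -p pics
cat > h.py <<'E'
import numpy as np, cv2
from scipy.spatial.transform import Rotation as R
from bench import get_state, eyes
def cam(n, st=None):
    p=eyes.camera_params(n); K=np.array(p["camera_matrix"]); 
    if n=="wrist":
        T=np.eye(4); T[:3,:3]=R.from_rotvec(st["tool_rot"]).as_matrix(); T[:3,3]=st["position"]
        P=T@np.array(p["mount"])
    else: P=np.array(p["pose"])
    return K,p["k1"],P
def rays(c,uv):
    K,k1,P=c
    uv=np.array(uv,float).reshape(-1,1,2)
    d=cv2.undistortPoints(uv,K,np.array([k1,0,0,0.])).reshape(-1,2)
    return P[:3,3],np.c_[d,np.ones(len(d))]@P[:3,:3].T
def onz(c,uv,z):
    o,d=rays(c,uv); return o+d*((z-o[2])/d[:,2])[:,None]
def proj(c,X):
    K,k1,P=c; X=np.array(X,float).reshape(-1,3); Y=(X-P[:3,3])@P[:3,:3]
    s=Y[:,:2]/Y[:,2:]; s=s*(1+k1*(s**2).sum(1))[:,None]
    return s@K[:2,:2].T+K[:2,2]
def cloud(c,dep):
    v,u=np.mgrid[:dep.shape[0],:dep.shape[1]]
    o,d=rays(c,np.c_[u.ravel(),v.ravel()])
    X=o+d*dep.reshape(-1,1); X[dep.ravel()==0]=np.nan
    return X.reshape(dep.shape+(3,))
def snap(n,name):
    st=get_state(); im,dp=eyes.get_image(n); cv2.imwrite(f"pics/{name}.png",im[:,:,::-1]); np.save(f"pics/{name}.npy",dp)
    return cam(n,st),im,dp
E
python3 - <<'E'
from h import *
s=get_state(); print(s["time"],s["position"],s["tool_rot"],s["grip_width"])
for n in ("top","scene"):
    c,im,dp=snap(n,n+"0"); print(n,c, dp[210,280])
print(eyes.camera_params("wrist"))
E
```

```text
0.0 [ 0.24551759 -0.60125076  0.22145342] [-3.08088737e+00 -6.04923988e-01  7.73774228e-04] 0.9984382412948534
top (array([[514.14641479,   0.        , 277.78240214],
       [  0.        , 514.14641479, 215.20973511],
       [  0.        ,   0.        ,   1.        ]]), 0.023043092808699112, array([[ 0.01074942, -0.98337413,  0.18127262,  0.34469701],
       [-0.99979615, -0.01366827, -0.01486048, -0.05613903],
       [ 0.01709109, -0.18107593, -0.9833206 ,  1.19135093],
       [ 0.        ,  0.        ,  0.        ,  1.        ]])) 1.2150663
scene (array([[537.53241589,   0.        , 271.14815922],
       [  0.        , 537.53241589, 213.93933495],
       [  0.        ,   0.        ,   1.        ]]), 0.00044021908005335874, array([[-0.74026883,  0.48054321, -0.47019176,  1.13577658],
       [ 0.67228732,  0.5232295 , -0.52369902,  0.62412043],
       [-0.00564181, -0.70378201, -0.71039359,  1.07128395],
       [ 0.        ,  0.        ,  0.        ,  1.        ]])) 1.5139875
{'camera_matrix': array([[309.81719258,   0.        , 283.16613067],
       [  0.        , 309.81719258, 210.05054659],
       [  0.        ,   0.        ,   1.        ]]), 'k1': 0.015277950797950383, 'mount': array([[-7.40065894e-04, -9.67330407e-01, -2.53517920e-01,
         6.99693987e-02],
       [ 9.99998556e-01, -1.10379464e-03,  1.29248967e-03,
        -1.19273299e-03],
       [-1.53009628e-03, -2.53516597e-01,  9.67329827e-01,
        -1.62342164e-01],
       [ 0.00000000e+00,  0.00000000e+00,  0.00000000e+00,
         1.00000000e+00]])}
```

View pics/top0.png

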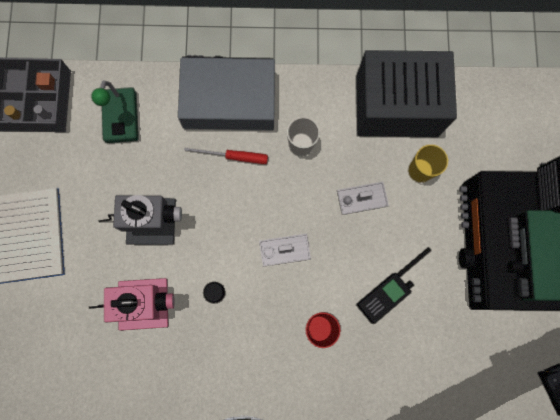

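View pics/scene0.png

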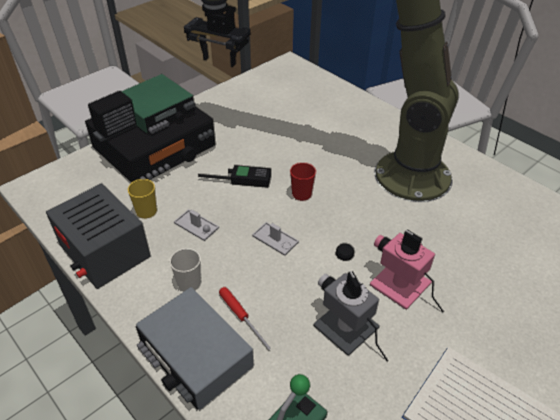

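Run:
```python
from h import *
im=cv2.imread("pics/top0.png"); dp=np.load("pics/top0.npy")
a=cv2.resize(im[180:255,95:195],(600,450),interpolation=cv2.INTER_CUBIC)[:, :]
b=cv2.resize(im[170:275,250:395],(552,400),interpolation=cv2.INTER_CUBIC)
o=np.zeros((600,800,3),np.uint8); o[:300,:400]=cv2.resize(a,(400,300)); o[300:,:414]=cv2.resize(b,(414,300))
o[:300,400:]=cv2.resize(cv2.imread("pics/scene0.png")[255:330,310:410],(400,300),interpolation=cv2.INTER_CUBIC)
cv2.imwrite("pics/crop0.png",o)
c=cam("top")
X=cloud(c,dp)
for n,(u0,u1,v0,v1) in dict(cam=(110,190,190,245),tA=(330,392,178,218),tB=(255,315,230,270)).items():
    P=X[v0:v1,u0:u1].reshape(-1,3); P=P[np.isfinite(P[:,2])]
    for z0,z1 in ((.006,.02),(.03,.06),(.12,.14),(.17,.2)):
        m=(P[:,2]>z0)&(P[:,2]<z1)
        if m.sum()>5:
            r=cv2.minAreaRect(P[m,:2].astype(np.float32)*1000); print(n,z0,m.sum(),P[m].mean(0).round(3),np.round(r[0],0),np.round(r[1],0),round(r[2],1))
```

```text
cam 0.006 741 [0.516 0.213 0.011] [530. 203.] [101. 149.] 51.8
cam 0.12 1233 [0.542 0.218 0.131] [544. 218.] [ 70. 109.] 0.2
cam 0.17 154 [0.544 0.22  0.18 ] [545. 221.] [42. 14.] 66.2
tA 0.006 310 [ 0.605 -0.268  0.009] [ 607. -273.] [ 63. 112.] 11.5
tA 0.03 94 [ 0.606 -0.271  0.047] [ 607. -273.] [13. 31.] 10.5
tB 0.006 243 [ 0.48  -0.088  0.008] [482. -90.] [ 60. 112.] 9.1
tB 0.03 85 [ 0.481 -0.09   0.049] [482. -89.] [13. 29.] 8.3
```

View pics/crop0.png

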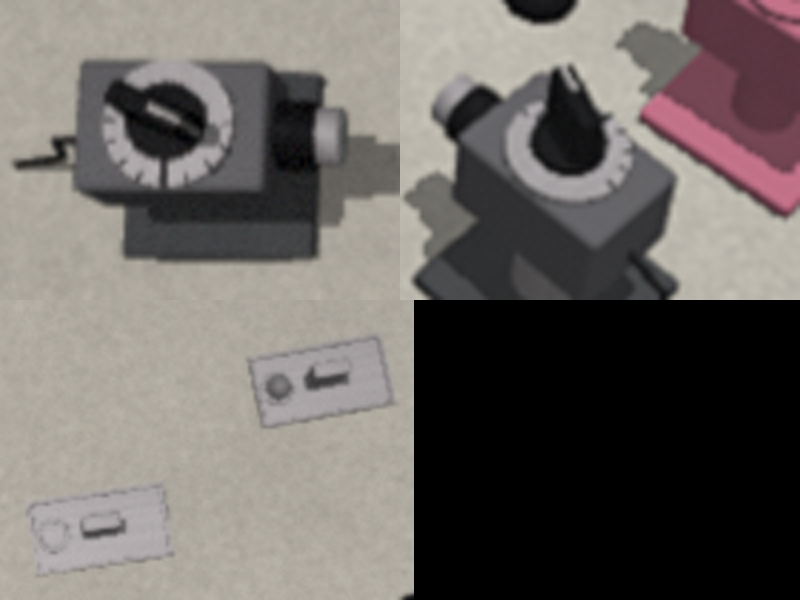

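The top view shows the camera at about (140,215) with its lens to the right. The knob pointer is about 24° past the lens direction, so q≈0.42. The index line points straight down in the image. The ball is in the far tray, A, at (362,198), and tray B is the empty one.

```bash
python3 -m jog '[[[1,0.5,-0.7,-1,0],[1,0.5,-0.7,-1,0],[1,0.5,-0.7,-1,0],[1,1,-0.7,0,0],[1,1,-0.7,0,0],[1,1,-0.7,0,0],[1,1,-0.7,0,0],[1,1,-0.7,0,0],[1,1,-0.7,0,0],[1,1,-0.7,0,0]]]' 20
```

```text
time: 1.35
position: [0.4551, -0.2125, 0.3422]
tool_rot: [3.083, 0.605, -0.001]
ft_force: [0.1, -0.6, -0.0]
grip_width: 0.999
```

```bash
python3 -m jog '[[[1,0.62,-0.92,0.2,0],[1,0.62,-0.92,0.2,0],[1,0.62,-0.92,0.2,0],[1,0.62,-0.92,0.2,0],[1,0.62,-0.92,0.2,0],[1,0.62,-0.92,0.2,0],[1,0.62,-0.92,0.2,0],[1,0.62,-0.92,0.2,0],[1,0.62,-0.92,0.2,0],[1,0.62,-0.92,0.2,0]]]' && python3 -m jog '[[[1,0,0,0,-0.98],[1,0,0,0,-0.98],[1,0,0,0,-0.98],[1,0,0,0,-0.98],[1,0,0,0,-0.98],[1,0,0,0,-0.98],[1,0,0,0,-0.98],[1,0,0,0,-0.98],[1,0,0,0,-0.98],[1,0,0,0,0]]]'
cat > look.py <<'E'
from h import *
import sys
c,im,dp=snap("wrist",sys.argv[1])
s=get_state(); M=R.from_rotvec(s["tool_rot"]).as_matrix(); print("pos",np.round(s["position"],4),"xyaw",np.degrees(np.arctan2(M[1,0],M[0,0])),"yyaw",np.degrees(np.arctan2(M[1,1],M[0,1])),"z",M[:,2].round(3))
X=cloud(c,dp); m=(X[...,2]>float(sys.argv[2]))&(X[...,2]<float(sys.argv[3]))
n,l,stt,_=cv2.connectedComponentsWithStats(m.astype(np.uint8))
for i in range(1,n):
    if stt[i,4]>80:
        P=X[l==i]; r=cv2.minAreaRect(P[:,:2].astype(np.float32)*1000); print(stt[i],P.mean(0).round(4),np.round(r[0],1),np.round(r[1],1),round(r[2],1))
E
python3 look.py w1 0.172 0.2
```

```text
time: 2.6
position: [0.5452, 0.2214, 0.2619]
tool_rot: [3.082, 0.604, -0.001]
ft_force: [-0.0, -0.4, 0.4]
grip_width: 1.0
time: 3.85
position: [0.5449, 0.2203, 0.2621]
tool_rot: [-2.631, -1.717, 0.001]
ft_force: [-0.2, 0.1, -0.4]
grip_width: 1.0
pos [0.5449 0.2203 0.2622] xyaw 66.22042568975652 yyaw -23.77958828625132 z [-0.001 -0.    -1.   ]
[274 185  17  53 847] [0.5466 0.2264 0.1823] [545.6 224.6] [42.9 13.3] 66.2
```

View pics/w1.png

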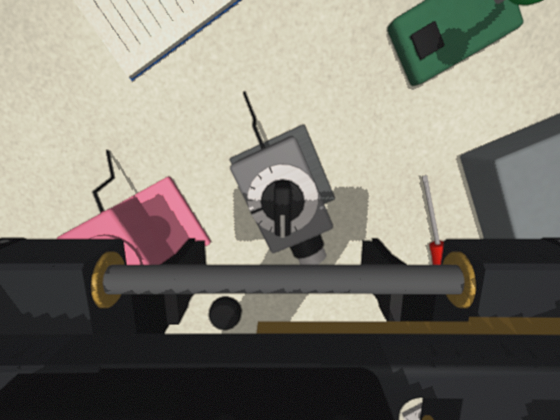

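```bash
python3 - <<'E'
from h import *
s=get_state(); c=cam("wrist",s); im=cv2.imread("pics/w1.png"); dp=np.load("pics/w1.npy"); X=cloud(c,dp)
k=np.array([.5455,.2225])
# housing top yaw
m=((X[...,2]>.126)&(X[...,2]<.14)); m[:, :200]=0; m[250:]=0
pts=X[m][:,:2]; pts=pts[np.linalg.norm(pts-k,axis=1)<.09]; r=cv2.minAreaRect(pts.astype(np.float32)*1000); print(r)
# dark pixels around plate, by angle at radii 24..30mm
d=X[...,:2]-k; rr=np.linalg.norm(d,axis=2); a=np.degrees(np.arctan2(d[...,1],d[...,0]))%360
for r0,r1 in ((.022,.0245),(.0245,.027),(.027,.030)):
    sel=m&(rr>r0)&(rr<r1)&(im.max(2)<110); print(r0,np.sort(a[sel]).round(0).astype(int))
E
python3 -m jog '[[[1,0,0,0.69,0],[1,0,0,0.69,0],[1,0,0,0.69,0],[1,0,0,0.69,0],[0,0,0,0,0],[0,0,0,0,0],[0,0,0,0,0],[0,0,0,0,0],[0,0,0,0,0],[0,0,0,0,0]]]' 15
```

```text
((546.2933959960938, 225.0334930419922), (69.96524047851562, 100.55892181396484), 0.16646553575992584)
0.022 [ 66  68  93 169 169 170 170 172 172 174 175 176 177 225 225 265 266 267]
0.0245 [169 171 171 172 172 174 174 175 176 177 221 226 227 263 264 265 270 272]
0.027 [169 171 171 172 173 173 174 174 175 175 177 177 177 196 197 197 220 221
 222 223 223 228 228 229 262 262 263 270 271 272 273]
time: 5.15
position: [0.5451, 0.2205, 0.1523]
tool_rot: [2.63, 1.718, 0.0]
ft_force: [0.1, 0.9, 0.6]
grip_width: 0.4
```

```bash
python3 -m jog '[[[0,0,0,0,0],[0,0,0,0,0],[0,0,0,0,0],[0,0,0,0,0],[0,0,0,0,0],[0,0,0,0,0]]]'
```

```text
time: 5.9
position: [0.5442, 0.2208, 0.152]
tool_rot: [-2.629, -1.719, 0.002]
ft_force: [-5.1, 0.7, 3.4]
grip_width: 0.16
```

```bash
python3 -m jog '[[[0,0,0,0,0.7],[0,0,0,0,0.7],[0,0,0,0,0.7],[0,0,0,0,0.7],[0,0,0,0,0.7],[0,0,0,0,0.7],[0,0,0,0,0.7],[0,0,0,0,0.7],[0,0,0,0,0.7],[0,0,0,0,0.7]]]' && python3 -m jog '[[[0,0,0,0,0.7],[0,0,0,0,0.7],[0,0,0,0,0.7],[0,0,0,0,0.7],[0,0,0,0,0.7],[0,0,0,0,0.7],[0,0,0,0,0.7],[0,0,0,0,0.7],[0,0,0,0,0.7],[0,0,0,0,0.3]]]' && python3 -m jog '[[[0,0,0,0,0.7],[0,0,0,0,0],[0,0,0,0,0]]]'
python3 - <<'E'
from h import *
s=get_state(); M=R.from_rotvec(s["tool_rot"]).as_matrix(); print(np.degrees(np.arctan2(M[1,1],M[0,1])),s["torque"],s["joint_positions"])
E
```

```text
time: 7.15
position: [0.5427, 0.2222, 0.1521]
tool_rot: [-3.023, -0.847, 0.005]
ft_force: [-8.3, 2.6, 4.7]
grip_width: 0.16
time: 8.4
position: [0.5422, 0.224, 0.1521]
tool_rot: [-3.138, 0.042, 0.006]
ft_force: [-8.0, 5.2, 3.3]
grip_width: 0.16
time: 8.78
position: [0.5422, 0.2242, 0.152]
tool_rot: [-3.135, 0.136, 0.007]
ft_force: [-8.6, 6.6, 4.0]
grip_width: 0.157
-94.9851211801606 [ 1.21335789e+00  1.85553173e+00 -2.82990172e-04] [ 0.17069502  0.31136824 -0.71895036  1.68239817  0.21027239  1.23040533
 -2.2532002 ]
```

```bash
python3 -m jog '[[[0,-0.07,-0.1,0,-0.35],[0,0,0,0,-0.35],[0,0,0,0,0],[0,0,0,0,0]]]'
python3 - <<'E'
from h import *
s=get_state(); M=R.from_rotvec(s["tool_rot"]).as_matrix(); print(np.degrees(np.arctan2(M[1,1],M[0,1])),s["torque"])
E
python3 -m jog '[[[0.2,0,0,0,0],[0.6,0,0,0,0],[1,0,0,0,0],[1,0,0,0,0],[1,0,0,0,0],[1,0,0,0,0],[1,0,0,0,0],[1,0,0,0,0],[1,0,0,0,0],[1,0,0,0,0]]]'; python3 -m jog '[[[1,0,0,-0.5,0],[1,0,0,-0.8,0],[1,0,0,-0.8,0],[1,0,0,-0.8,0],[1,0,0,0,0]]]';python3 look.py w2 0.172 0.2
python3 - <<'E'
from h import *
s=get_state(); c=cam("wrist",s); im=cv2.imread("pics/w2.png"); dp=np.load("pics/w2.npy"); X=cloud(c,dp)
m=((X[...,2]>.126)&(X[...,2]<.14)); m[250:]=0
pts=X[m][:,:2]; pts=pts[np.linalg.norm(pts-[.544,.224],axis=1)<.09]; print(cv2.minAreaRect(pts.astype(np.float32)*1000))
u,v=proj(c,[.544,.224,.16])[0].astype(int); print(u,v)
k=im[max(0,v-75):v+75,u-100:u+100]; cv2.imwrite("pics/w2c.png",cv2.resize(k,None,fx=3,fy=3,interpolation=cv2.INTER_CUBIC))
E
```

```text
time: 9.28
position: [0.5421, 0.2241, 0.152]
tool_rot: [3.14, -0.046, -0.002]
ft_force: [-5.9, -1.0, 4.6]
grip_width: 0.16
-91.66884914203497 [-0.29662319  1.29722315  0.06616007]
time: 10.52
position: [0.5426, 0.2247, 0.1521]
tool_rot: [3.141, -0.046, 0.0]
ft_force: [0.1, 0.3, 0.5]
grip_width: 0.989
time: 11.15
position: [0.5441, 0.226, 0.2725]
tool_rot: [-3.139, 0.046, -0.01]
ft_force: [-1.2, 0.7, -0.5]
grip_width: 0.998
pos [0.5433 0.2253 0.2704] xyaw -1.6693977842819807 yyaw -91.66918517408868 z [ 0.004  0.001 -1.   ]
[278 186  17  51 819] [0.547  0.2248 0.1821] [545.6 224.8] [13.9 43. ] 88.3
((544.7646484375, 224.0811767578125), (69.19852447509766, 98.21825408935547), 0.38313817977905273)
285 207
```

View pics/w2c.png

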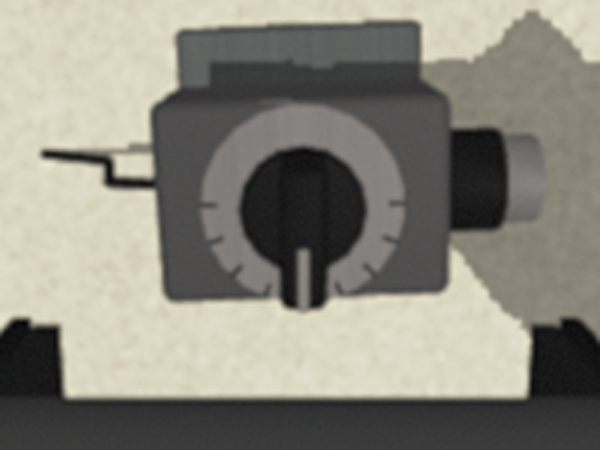

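The pointer sits on the index and the knob is released. Next is the tray with the ball.

```bash
python3 -m jog '[[[1,0.15,0.956,0,0],[1,0.15,0.956,0,0],[1,0.15,0.956,0,0],[1,0.15,0.956,0,0],[1,0.15,0.956,0,0],[1,0.15,0.956,0,0],[1,0.15,0.956,0,0],[1,0.15,0.956,0,0],[1,0.15,0.956,0,0],[1,0.15,0.956,0,0]]]' && python3 -m jog '[[[1,0.15,0.956,0,0],[1,0.15,0.956,0,0],[1,0.15,0.956,0,0],[1,0,0,0.2,-1],[1,0,0,0.2,-1],[1,0,0,0.2,-1],[1,0,0,0.2,-1],[1,0,0,0.2,-1],[1,0,0,0.2,-1],[1,0,0,0,-1]]]' && python3 -m jog '[[[1,0,0,0,-1],[1,0,0,0,-1],[1,0,0,0,-1],[1,0,0,0,-1],[1,0,0,0,-1],[1,0,0,0,-1],[1,0,0,0,-1],[1,0,0,0,-1],[1,0,0,0,-1],[1,0,0,0,-1]]]' && python3 -m jog '[[[1,0,0,0,-1],[1,0,0,0,-1],[1,0,0,0,-1],[1,0,0,0,-0.6],[1,0,0,0,0],[1,0,0,0,0]]]' && python3 look.py w3 0.03 0.06;python3 look.py w4 0.006 0.03
```

```text
time: 12.45
position: [0.5909, -0.1604, 0.2672]
tool_rot: [-3.141, 0.046, 0.003]
ft_force: [-0.3, 1.4, 0.1]
grip_width: 1.001
time: 13.7
position: [0.6049, -0.2741, 0.2182]
tool_rot: [-3.006, -0.905, 0.004]
ft_force: [-0.1, -0.3, -0.6]
grip_width: 1.0
time: 14.95
position: [0.6054, -0.2743, 0.2191]
tool_rot: [-2.343, -2.091, 0.001]
ft_force: [-0.1, 0.1, 0.1]
grip_width: 0.996
time: 15.7
position: [0.6057, -0.2744, 0.2196]
tool_rot: [-1.992, -2.428, 0.0]
ft_force: [0.2, 0.5, -0.4]
grip_width: 1.0
pos [ 0.6058 -0.2744  0.2198] xyaw 101.28104174853314 yyaw 11.281052088479495 z [-0.001  0.    -1.   ]
[   0    0   44   66 1384] [ 0.3331 -0.1701  0.0453] [ 325.5 -170.7] [62.7 29.1] 77.9
[ 489    0   71   32 1203] [ 0.798  -0.0586  0.0445] [806.3 -58.9] [12.7 75.5] 80.7
[ 436   36   49   72 1521] [ 0.7582 -0.1133  0.0462] [ 752.2 -117.5] [34.7 63.1] 29.0
[404  47  32  64 514] [ 0.7133 -0.1379  0.0458] [ 718.1 -134.3] [23.9 61. ] 25.5
[  25  127  102  109 5198] [ 0.3755 -0.3086  0.0339] [ 375. -311.] [ 59.6 115.1] 39.9
[281 177  11  30 322] [ 0.6085 -0.2697  0.0512] [ 609.  -271.1] [11.2 30.
[... 712 characters left out ...]
  0.0188] [ 754.6 -115.7] [22.7 56.8] 31.1
[398  57  24  53 296] [ 0.7149 -0.1371  0.0185] [ 718.3 -135.5] [17.6 53.5] 27.9
[  67  127   96  138 1745] [ 0.4139 -0.3187  0.0195] [ 415.2 -324.7] [ 16.9 184.5] 34.5
[261 138  51  92 750] [ 0.6088 -0.2693  0.0091] [ 608.7 -270.8] [ 60.  112.8] 11.2
[275 143  22  23 353] [ 0.6012 -0.2333  0.016 ] [ 601.3 -234. ] [25.2 26. ] 11.4
[392 201 148  57 842] [ 0.7934 -0.2795  0.0184] [ 825.4 -266.3] [171.2  63.5] 24.5
[ 98 225  20  14 172] [ 0.4075 -0.368   0.0222] [ 407.6 -368.8] [19.2 15.4] 39.7
[371 302  10  20 122] [ 0.7606 -0.4159  0.0164] [ 760.5 -418.4] [ 1.9 30.3] 0.1
[301 309  38  13 322] [ 0.6888 -0.4336  0.0178] [ 687.1 -432. ] [48.5 13.2] 23.3
```

View pics/w3.png

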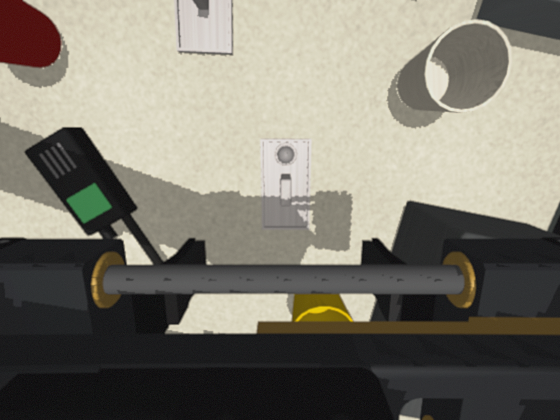

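```bash
python3 -m jog '[[[1,0.05,0.05,0.9,0],[1,0,0,0.9,0],[1,0,0,0.9,0],[1,0,0,0.8,0],[1,0,0,0.7,0],[1,0,0,0.5,0],[1,0,0,0.4,0],[1,0,0,0,0],[0.25,0,0,0,0],[0.25,0,0,0,0]]]' 20 && python3 -m jog '[[[0.25,0,0,0,0],[0.25,0,0,0,0],[0.25,0,0,0,0],[0.25,0,0,0,0],[0.2,0,0,0,0],[0.15,0,0,0,0],[0.1,0,0,0,0],[0,0,0,0,0],[0,0,0,0,0],[0,0,0,0,0]]]' 20
```

```text
time: 17.05
position: [0.6084, -0.2724, 0.0174]
tool_rot: [1.99, 2.428, 0.001]
ft_force: [-0.4, 0.2, 0.5]
grip_width: 0.854
time: 18.3
position: [0.6077, -0.2721, 0.0161]
tool_rot: [1.991, 2.43, 0.0]
ft_force: [-0.2, 0.8, -0.4]
grip_width: 0.137
```

```bash
python3 -m jog '[[[0,0,0,-0.1,0],[0,0,0,-0.2,0],[0,0,0,-0.4,0],[0,0,0,-0.5,0],[0,0,0,-0.5,0],[0,0,0,-0.5,0],[0,0,0,-0.4,0],[0,0,0,-0.3,0],[0,0,0,-0.1,0],[0,0,0,0,0]]]' 25 && python3 look.py w5 0.1 0.2
python3 - <<'E'
from h import *
c,im,dp=snap("scene","s5"); c2=cam("scene"); s=get_state()
u,v=proj(c2,s["position"])[0].astype(int); print(u,v); k=im[v-60:v+60,u-80:u+80,::-1]; w=cv2.imread("pics/w5.png")[60:300,150:450]
o=np.hstack([cv2.resize(k,(400,300),interpolation=cv2.INTER_CUBIC),cv2.resize(w,(375,300))]); cv2.imwrite("pics/s5c.png",o)
E
```

```text
time: 19.55
position: [0.6075, -0.2721, 0.136]
tool_rot: [-1.991, -2.429, 0.0]
ft_force: [0.2, 0.3, -2.3]
grip_width: 0.138
pos [ 0.6072 -0.2721  0.1355] xyaw 101.31639324093699 yyaw 11.316422523454063 z [-0.001  0.    -1.   ]
[  228   152   111   113 10997] [ 0.6022 -0.2423  0.1318] [ 602.9 -245.5] [60.2 61.3] 11.5
[ 251  294   66   28 1686] [ 0.6096 -0.2794  0.1747] [ 611.3 -290.2] [23.8 62.3] 10.6
[ 475  294   50   41 1578] [ 0.7604 -0.293   0.1145] [ 760.4 -294.8] [46.8  3.5] 89.9
[ 439  398   65   22 1222] [ 0.7622 -0.3657  0.1202] [ 766.3 -370.7] [54.8 14.6] 89.8
191 188
```

View pics/s5c.png

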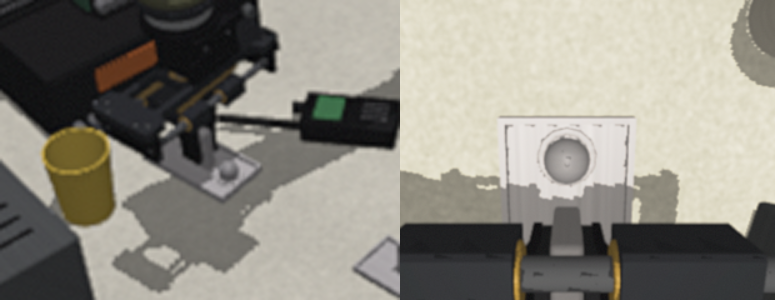

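```bash
python3 -m jog '[[[0,0.1,0,0,0],[0,0.25,0,0,0],[0,0.4,0,0,0],[0,0.5,0,0,0],[0,0.5,0,0,0],[0,0.5,0,0,0],[0,0.5,0,0,0],[0,0.5,0,0,0],[0,0.5,0,0,0],[0,0.5,0,0,0]]]' && python3 -m jog '[[[0,0.5,0,0,0],[0,0.5,0,0,0],[0,0.5,0,0,0],[0,0.5,0,0,0],[0,0.5,0,0,0],[0,0.4,0,0,0],[0,0.3,0,0,0],[0,0.2,0,0,0],[0,0.1,0,0,0],[0,0,0,0,0]]]' && python3 -m jog '[[[0,0,0,0.05,0.1],[0,0,0,0.1,0.25],[0,0,0,0.1,0.3],[0,0,0,0.1,0.3],[0,0,0,0.1,0.3],[0,0,0,0.1,0.3],[0,0,0,0.1,0.3],[0,0,0,0.1,0.25],[0,0,0,0.1,0.1],[0,0,0,0.02,0]]]'; python3 look.py w6 0.06 0.16; python3 look.py w7 0.172 0.2
```

```text
time: 20.9
position: [0.574, -0.1041, 0.1362]
tool_rot: [1.991, 2.43, 0.0]
ft_force: [-0.0, -0.3, -1.5]
grip_width: 0.14
time: 22.15
position: [0.5468, 0.0317, 0.1361]
tool_rot: [1.992, 2.429, -0.0]
ft_force: [0.2, -0.7, -3.0]
grip_width: 0.136
time: 23.4
position: [0.5465, 0.0318, 0.101]
tool_rot: [-2.215, -2.227, 0.001]
ft_force: [-0.5, 0.7, -2.3]
grip_width: 0.14
pos [0.5466 0.0318 0.1011] xyaw 90.32337672850129 yyaw 0.32337667618565585 z [-0. -0. -1.]
[ 243    0   82   54 3713] [0.5464 0.1461 0.1104] [546.3 148. ] [37.4 17.9] 0.6
[  228   153   111   112 10885] [0.5468 0.062  0.0969] [546.9  58.6] [60.1 61.5] 0.2
[ 255  294   58   28 1574] [0.547  0.0237 0.1387] [547.   12.5] [21.5 60.5] 0.2
[476 399  28  21 446] [ 0.7082 -0.1087  0.0675] [ 707.4 -110.8] [30.   6.2] 68.7
pos [0.5467 0.0319 0.1013] xyaw 90.32596320167 yyaw 0.32596305204870807 z [-0. -0. -1.]
[    0   238   560    97 36155] [0.5451 0.0626 0.1897] [545.8  53.5] [170.1  36.3] 0.3
[400 398  27  22 463] [0.5825 0.0283 0.195 ] [582.1  28.9] [7.1 8.7] 2.7
[ 500  399   60   21 1187] [0.6259 0.0153 0.1823] [625.9  14.1] [ 3.3 27.3] 0.7
```

View pics/w6.png

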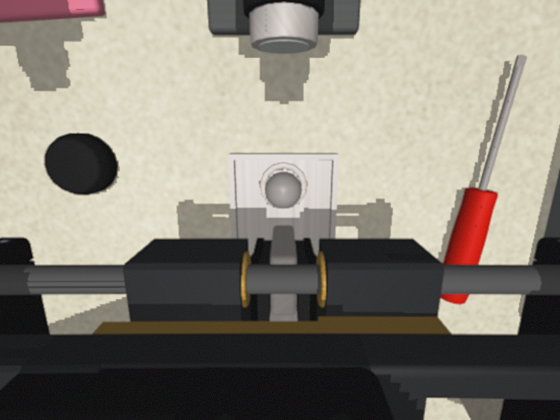

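```bash
python3 -m jog '[[[0,0.05,0,0,0],[0,0.1,0,0,0],[0,0.1,0,0,0],[0,0.1,0,0,0],[0,0.07,0,0,0],[0,0.03,0,0,0],[0,0,0,0,0],[0,0,0,0,0],[0,0,0,0,0],[0,0,0,0,0]]]'; python3 look.py w8 0.06 0.125
python3 - <<'E'
from h import *
s=get_state(); c=cam("wrist",s); im=cv2.imread("pics/w8.png"); X=cloud(c,np.load("pics/w8.npy"))
m=(X[...,2]>.104)&(X[...,2]<.125)&(X[...,1]<.12)&(X[...,1]>.07); P=X[m]
print("ball top",len(P),P.max(0).round(4),P.min(0).round(4),P.mean(0).round(4))
m=(X[...,2]>.07)&(X[...,2]<.13)&(X[...,1]>.12)&(X[...,1]<.16); P=X[m]
print("lens",P.min(0).round(4),P.mean(0).round(4),np.percentile(P[:,1],[2,10]).round(4)); print(s["qd"].round(4) if hasattr(s["qd"],"round") else s["qd"])
snap("scene","s8")
E
python3 - <<'E'
import cv2
im=cv2.imread("pics/s8.png"); cv2.imwrite("pics/s8c.png",cv2.resize(im[180:360,200:440],None,fx=3,fy=3,interpolation=cv2.INTER_CUBIC))
E
```

```text
time: 24.75
position: [0.5466, 0.0497, 0.1013]
tool_rot: [2.215, 2.227, -0.0]
ft_force: [0.6, -1.1, -1.9]
grip_width: 0.14
pos [0.5467 0.0497 0.1013] xyaw 90.3107994331282 yyaw 0.31079949590269373 z [ 0. -0. -1.]
[ 209    0  148   91 7948] [0.5463 0.1592 0.1104] [546.4 158.1] [67.8 37.3] 0.4
[  228   153   111   105 10079] [0.547  0.0812 0.0945] [547.   76.7] [60.2 61.3] 0.3
[270 311  28  11 183] [0.5475 0.0029 0.0895] [547.4   3.7] [ 7.9 17.3] 89.9
[480 404  23  16 195] [ 0.7149 -0.0997  0.0634] [ 714.6 -100. ] [21.4  4.2] 43.1
ball top 858 [0.5557 0.0971 0.1107] [0.5378 0.0794 0.104 ] [0.5469 0.0888 0.1072]
lens [0.5281 0.1394 0.0886] [0.5465 0.1498 0.1128] [0.1397 0.1404]
[-0.0022  0.0002  0.0005  0.0008  0.0007  0.0007  0.0007]
```

View pics/s8c.png

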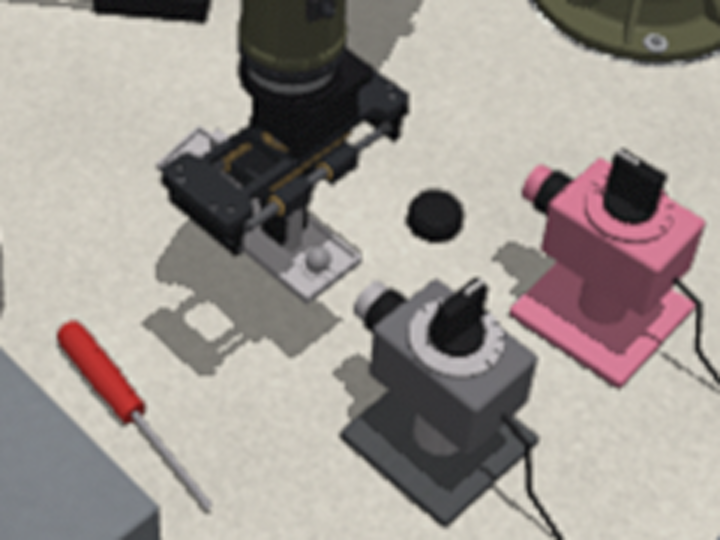

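Ball is 50.7 mm from the glass, within 1 mm of the lens axis. It is level and still, so I'm handing in.

```bash
python3 -c "
from bench import job; print(job.close_job())"
```

```text
the job is handed in; nothing more can be done
None
```

The job is handed in at about 25 s of the 58 s allowed. The ball is held in front of the lens in its tray, and the interface gave no verdict.

- **Knob:** I turned the focus knob about 68° clockwise, then let go. A close picture showed the pointer on the long index line, and the measured bar angle gives about 1.60 rad. I overshot by about 3° and turned it back before opening the fingers.
- **Tray:** I picked up the tray with the ball by its tab and carried it to the lens. It is gripped at about 12 mm opening with 25 N.
- **Last check:**
  - Ball centre is at about (0.547, 0.089, 0.101) m, 50.7 mm from the glass and within about 1 mm of the lens axis.
  - The ball sits in its pocket, and the underside is about 86 mm up.
  - The tool is vertical and the arm at rest.
  - In the last scene picture nothing touches the tray, and the screwdriver, spare dial and empty tray look unmoved. The cup and handheld were outside that crop, so I did not check them at the end.

**Disagreement:** the overhead and wrist cameras and the grip itself put the knob within 2–4 mm of each other. For the final centring I used lens and ball from the same wrist view.

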